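# Ready the eggshell sorter

## Task

Get the bench shell sorter ready for a fine run: slide its red selector grip all the way to the end stop on the fine (small-dot) side, the side nearer the hook, and hang the empty catch pail by its handle on the two-prong hook in front of the chute, so that it hangs there freely and still. Leave the jar, the brush and the lacquer panel where they are.

Things in the scene. Friction and masses are not known exactly. Their poses are not given: they have to be found in the camera images.
- sorter: Green bench sorting machine, fixed, 200 mm deep (x), 415 mm wide (y). Origin: underside, 100 mm behind its front; local -x is the front, facing the robot. Left part (y -10 to +215 mm): console, front 100 mm high, then a face sloping back at 35 deg from horizontal with the selector track along y. Right part (y -200 to -10 mm): block 205 mm high, front face at x -100 mm, with hook and chute.
- hopper_edge (a point): Middle of the lower front edge of the steel hopper that overhangs the selector: 205 mm above the bench. The hopper is 205 mm wide (y), rises 60 mm above this edge and runs back from it. It blocks the way from straight above, so take the selector with the tool leaning about 35 deg from vertical, square to the sloped face, wrist towards the robot.
- selector (a joint): Position of the selector slide in m along its track: 0 at the coarse (large-dot) end, 0.10 at the end stop on the fine (small-dot) side, towards the sorter's local -y (towards the hook). It starts somewhere in the coarse half and stays where it is left; moving it takes about 3 N.
- selector_grip (a point): Middle of the upper part of the red selector fin, 36 mm off the sloped face. The fin is 16 mm thick along the track (y), 36 mm long up the slope, and stands 56 mm off the slope, square to it. Its z axis is the slope's normal (leaning 35 degrees from vertical towards local -x), y along the track.
- hook_seat (a point): Where the middle of the pail's bar rests, 187 mm above the bench, 80 mm in front of the block's face; axes as the sorter's. The two prongs, 8 mm steel rods, lie 50 mm to either side (y), run out towards local -x, dip to the seat (rod top at 184 mm) and turn up to tips 207 mm high, 23 mm in front of the seat. The bar passes over the tips from the front and is lowered behind them.
- pail: Loose catch pail, an open aluminium box 80 mm (x) by 150 mm (y) by 60 mm high, 0.25 kg, with a rigid upright handle. Origin: centre of its underside.
- pail_grip (a point): Centre of the pail's handle bar, 140 mm above the pail's underside, 80 mm above its rim. The bar is a dark steel wire 7 mm thick along the pail's y, between uprights 72 mm to either side; its middle 50 mm is a round wooden grip 20 mm thick. The bare wire on either side of the wood goes on the prongs.
- jar: Loose amber glass jar with a blue lid, 60 mm across, 90 mm high; a bystander. Origin: centre of its underside.
- brush: Loose wide flat brush, 195 mm long, 16 mm high, lying on the bench; a bystander. Origin: near its middle, on the bench.
- panel: Loose black lacquer panel with pale inlay, 120 x 170 x 10 mm, lying on the bench; a bystander. Origin: centre of its underside.
Not all that is in view belongs to the job. Of the things like the pail, leave any that is green or yellow; of the rest the larger one is meant.

How it is judged:
By the outcome, as a careful person would: the job done as asked, in the order asked, and still so for the second after the job is handed in, with the robot touching nothing.
It also fails if it takes over 72 s, if anything falls off the work surface, if the arm or the gripper's body presses on something with over 40 N, if the wrist force passes 120 N, or if a joint passes its speed limit or range.

## Robot

A 6-joint arm with a two-finger parallel gripper is mounted at the origin on the work surface. World frame = base frame: x ahead of the robot, y to its left, z up, the work surface at z = 0. Lengths are in m, angles in rad, forces in N, time in s.
With the tool pointing down it reaches from about 0.25 to 0.775 m from the base axis. Payload 8.9 kg.
Tool frame: the origin (TCP) lies on the front face of the gripper's body, between the roots of the fingers; the fingertips stand 73 mm ahead of it and the grasp point (between the pads) lies 54 mm ahead of it; z points along the fingers, y is the line along which they close (so a half turn about z gives the same grasp; the last joint's range is limited). The gripper opens to 85 mm and grips with 20 to 120 N. Pads are 22 mm wide; open, the fingers measure 114 mm over their backs; the gripper's body (76 mm by 85 mm) begins 54 mm behind the grasp point. The pads swing forward as they close: fully open they stand 13 mm farther back than shut.
Start: joints at [-1.335, 0.291, -0.153, 1.127, 0, 1.431], TCP at [0.192, -0.489, 0.304] pointing down, gripper open.
Joint ranges: [-2.52, 2.52], [-0.91, 1.74], [-1.3, 1.37], [-1.96, 2.02], [-1.52, 1.47], [-3.14, 3.14]. Speed limits (rad/s): [2.22, 2.22, 2.79, 3.14, 3.14, 3.14].

## Interface

Orientations are given as a unit quaternion [x, y, z, w].
In Python, from rig import manip gives the robot as it stands.
- The arm moves only by the tool move_arm, never from a script. Its argument "deltas" is one flat list of numbers, 7 for each row, row after row: the turn, a rotation vector about the tool's x, y, z in rad, then the shift along the tool's x, y, z in mm, then the finger opening in mm, from 0 to 85.4. A call has 1 to 20 rows; each row shifts and turns the commanded pose from where the row before left it, along the tool's axes as they then stand; what a row does not reach is not made up. A row lasts 1/10 s, in which the tool goes at most 50 mm and 8.59 degrees, less where a joint would pass 70% of its speed; a pose out of reach is approached as far as the arm can. A call is refused whole if a number of a shift passes 50 or a number of a turn 0.15, either way. A call with a gripper value outside its range is refused whole. The fingers move at their own pace and stop on an object; "squeeze" is the grip in N (left out, the last holds). Time passes only in rows, so rows that do not move let the fingers close. It gives the time, the measured TCP pose, the force, the opening and the grip force at its end, in the units of the state.
- manip.get_state(): the state, without advancing time (a new reading comes with each control period).
- manip.get_image(name): name is "scene" or "top" or "wrist"; returns a dict with "frame" (384x512x3 uint8, red, green, blue), "fx", "fy", "cx", "cy" (pixels), "rvec" (rotation vector, rad) and "tvec" (3), from world to camera coordinates, as OpenCV has them. Camera axes: x right, y down, z forward; pixel columns grow to the right and rows downward; lengths in m; the calibration is good to about 2 mm. The wrist camera is an equidistant fisheye: a pixel r from the principal point sees the ray r / f radians off the axis. A picture is of the moment at which its call begins. There is no depth.
- manip.finish_job(): hands the job in; it is judged then, once.
Trained networks look in the newest picture that a camera, given by its name, has taken for a name from the list of things; names that differ only in an ending like _2 or _b are one class to them, and where a whole thing is asked for, a point or a joint stands for the part that bears it (a point fixed in the world has none). Each returns a list of dicts, best first, with "score" (0 to 1); they miss things now and then, are a little off and sometimes report something else, mostly with a low value. They report only what shows in the picture. A call takes as long as a camera call. They do not tell look-alikes from the thing itself.
- manip.regions_of(thing, camera): "pixels" (384x512 bool, what is visible of it) and "box" ([left, top, width, height] in pixels, round what is visible of it).
The state is a dict: "t": time; "q": joint angles; "qd": joint speeds; "effort": joint torques, N m; "position": TCP position; "ee_rot": TCP orientation; "ft_force": force on the tool from outside, world axes, zero at the start; "wrist_torque": the same for the moment, N m; "finger_gap": finger opening in m; "finger_force": force on a finger pad.
Only numpy, scipy, OpenCV 4.12 (cv2) and the standard library are available. Lean on these libraries where they do the work, as an engineer would, in place of code of your own. Each camera call takes 0.05 s, during which the arm holds its last target. There are 200 camera calls.

## Working session

There is one attempt and no reset: what is moved stays moved. The work goes in short steps, Python scripts to look and compute and a tool call to move; the robot and the scene stay as the last step left them, time stands still between calls to the robot, and variables do not carry over. Pictures are saved under pics/ and viewed, at most 10 in all, crops included, and the job is handed in when it is done.

Besides the shell and the picture viewer there is one more tool, called after "Call:" by a JSON object that holds its "name" and its "arguments". move_arm: Moves the arm, as the interface text tells. Its arguments: {"type":"object","properties":{"deltas":{"type":"array"},"squeeze":{"type":"number"}},"required":["deltas"]}

```bash
ls; mkdir -p pics
cat > h.py <<'E'
import numpy as np, cv2
from rig import manip
from scipy.spatial.transform import Rotation as R
def cam(im):
    return R.from_rotvec(np.ravel(im["rvec"])).as_matrix(), np.ravel(im["tvec"])
def ray(im,u,v,fish=False):
    M,t=cam(im); a=np.array([(u-im["cx"])/im["fx"],(v-im["cy"])/im["fy"]])
    if fish:
        r=np.linalg.norm(a); d=np.r_[a/max(r,1e-9)*np.sin(r),np.cos(r)]
    else: d=np.r_[a,1]
    return -M.T@t, M.T@(d/np.linalg.norm(d))
def atz(im,u,v,z,fish=False):
    o,d=ray(im,u,v,fish); return o+d*(z-o[2])/d[2]
def tri(rays):
    A=np.zeros((3,3));b=np.zeros(3)
    for o,d in rays:
        P=np.eye(3)-np.outer(d,d);A+=P;b+=P@o
    x=np.linalg.solve(A,b); return x,[np.linalg.norm((np.eye(3)-np.outer(d,d))@(x-o)) for o,d in rays]
def proj(im,p,fish=False):
    M,t=cam(im); c=M@np.asarray(p)+t
    if fish:
        n=np.hypot(c[0],c[1]);th=np.arctan2(n,c[2]);x=c[:2]/n*th
    else: x=c[:2]/c[2]
    return np.array([x[0]*im["fx"]+im["cx"],x[1]*im["fy"]+im["cy"]])
def save(im,n): cv2.imwrite("pics/"+n+".png",im["frame"][:,:,::-1])
E
python3 - <<'E'
from h import *
ims={}
for c in ["scene","top"]:
    im=manip.get_image(c); save(im,c+"0"); o,d=ray(im,256,192); print(c,o.round(3),d.round(3))
    for th in ["sorter","selector_grip","pail","jar","brush","panel","hopper_edge","hook_seat"]:
        try:
            for r in manip.regions_of(th,c)[:4]:
                m=r["pixels"];v,u=np.nonzero(m);print(c,th,round(r["score"],2),r["box"],m.sum(),(u.mean().round(1),v.mean().round(1)))
        except Exception as e: print(th,e)
a=cv2.imread("pics/scene0.png");b=cv2.imread("pics/top0.png")
print(manip.get_state()["ee_rot"])
E
```

```text
pics
scene [ 1.334 -0.345  0.849] [-0.705  0.324 -0.631]
scene sorter 0.86 [201.9, 162.6, 186.1, 145.1] 19555 (np.float64(290.2), np.float64(233.3))
scene pail 0.92 [149.8, 308.1, 49.2, 39.6] 1765 (np.float64(175.1), np.float64(327.6))
scene pail 0.91 [84.1, 195.3, 65.1, 55.5] 1964 (np.float64(119.4), np.float64(226.0))
scene pail 0.75 [118.2, 229.8, 57.4, 70.2] 2475 (np.float64(144.2), np.float64(268.4))
scene pail 0.69 [120.0, 173.8, 37.2, 40.9] 694 (np.float64(136.2), np.float64(195.0))
scene jar 0.63 [325.9, 154.4, 17.8, 12.9] 92 (np.float64(333.7), np.float64(161.6))
scene brush 0.84 [259.7, 171.1, 24.6, 30.2] 242 (np.float64(272.4), np.float64(187.2))
scene panel 0.64 [193.7, 183.2, 53.8, 14.9] 240 (np.float64(223.5), np.float64(189.4))
scene hopper_edge 0.64 [196.7, 163.0, 190.8, 147.4] 19715 (np.float64(290.2), np.float64(233.1))
scene hook_seat 0.83 [196.4, 162.7, 197.5, 144.9] 19540 (np.float64(290.5), np.float64(233.3))
top [ 0.441 -0.018  1.03 ] [ 0.11   0.016 -0.994]
top sorter 0.65 [147.5, 58.7, 181.6, 157.8] 17192 (np.float64(238.0), np.float64(124.2))
top selector_gri
[... 395 characters left out ...]
, np.float64(233.9))
top jar 0.92 [111.1, 220.2, 37.9, 19.9] 568 (np.float64(130.1), np.float64(229.8))
top brush 0.61 [194.9, 219.2, 24.4, 68.3] 964 (np.float64(206.2), np.float64(244.8))
top brush 0.38 [353.4, 217.0, 76.7, 33.7] 1831 (np.float64(386.4), np.float64(233.9))
top panel 0.73 [234.3, 226.9, 61.9, 43.7] 2567 (np.float64(263.4), np.float64(248.6))
top panel 0.58 [145.8, 60.5, 183.6, 153.6] 17316 (np.float64(238.1), np.float64(124.3))
top hopper_edge 0.76 [146.0, 63.8, 187.9, 153.0] 17577 (np.float64(238.1), np.float64(124.3))
top hook_seat 0.59 [144.8, 57.7, 186.3, 154.4] 17284 (np.float64(238.2), np.float64(124.3))
[ 9.82496926e-01  1.86278796e-01  7.08896819e-06 -3.70060289e-05]
```

View pics/scene0.png

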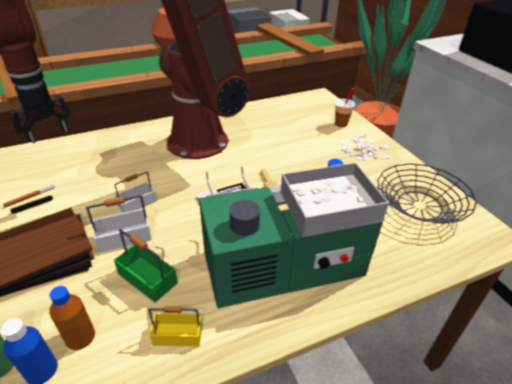

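View pics/top0.png

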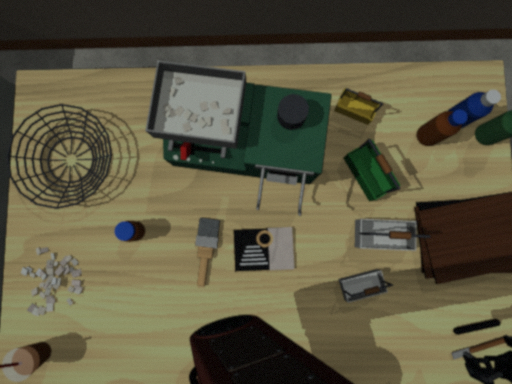

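Scene view: the sorter is centred at (290,233), with four pails. The bigger metal one is at (120,226), the small metal one at (136,195), green at (145,268) and yellow at (175,328). Top view: the target pail is at (386,234), the red grip at (186,150), and the prong tips are near (258,208) and (301,212). I'll zoom in on these.

Run:
```python
from h import *
im=cv2.imread("pics/top0.png")
a=cv2.resize(im[55:225,145:345],None,fx=4,fy=4,interpolation=cv2.INTER_CUBIC)[:600]
a=cv2.resize(im[75:220,148:342],None,fx=4,fy=4,interpolation=cv2.INTER_CUBIC)
cv2.imwrite("pics/c1.png",cv2.convertScaleAbs(a,alpha=1.6,beta=10))
a=cv2.resize(im[205:310,325:455],None,fx=5,fy=5,interpolation=cv2.INTER_CUBIC)
cv2.imwrite("pics/c2.png",cv2.convertScaleAbs(a,alpha=1.6,beta=10))
```

```text
(no output)
```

View pics/c1.png

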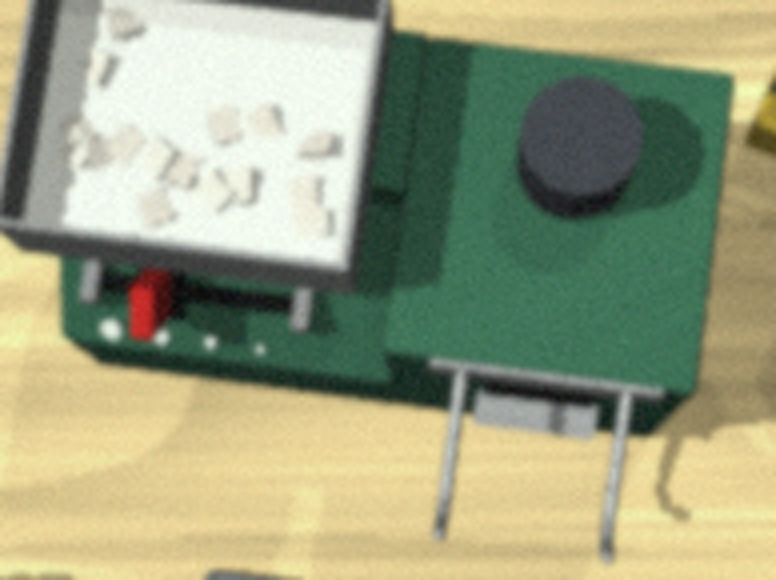

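View pics/c2.png

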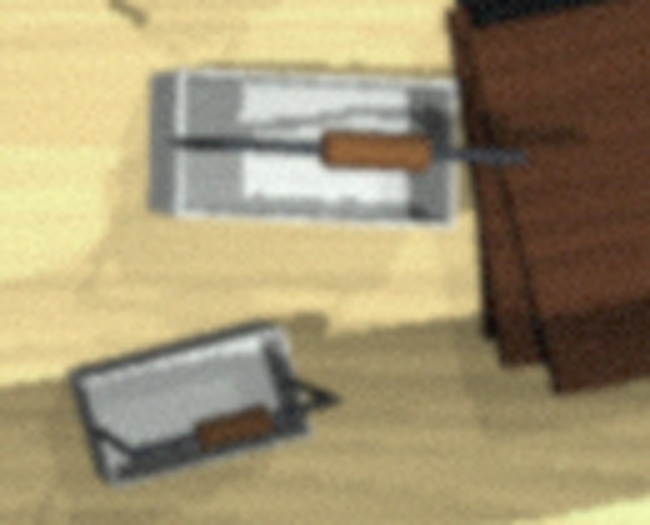

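Run:
```python
from h import *
im=manip.get_image("top")
g=lambda u,v:(148+u/4-.4,75+v/4-.4)
k=lambda u,v:(325+u/5-.4,205+v/5-.4)
W=[]; L=[(-100,-200),(100,-200),(-100,-10),(-203,50),(-203,-50)]
for (u,v),z in zip([(692,393),(733,77),(387,353),(440,535),(607,555)],[.205]*3+[.207]*2):
    W.append(atz(im,*g(u,v),z)[:2])
W=np.array(W)
# hook seat local: x -180, y h; tips x -203, y h+-50 -> h from fit
from scipy.optimize import least_squares
def f(p):
    l=np.array(L,float)/1000; l[3:,1]+=p[3]
    c,s=np.cos(p[2]),np.sin(p[2])
    return (l@np.array([[c,s],[-s,c]])+p[:2]-W).ravel()
r=least_squares(f,[.6,0,0,-.1]);print(W.round(4),r.x.round(4),(r.fun.reshape(-1,2)*1000).round(1))
x,y,a,h=r.x;c,s=np.cos(a),np.sin(a);T=lambda lx,ly:np.array([x+c*lx-s*ly,y+s*lx+c*ly])
print("seat",T(-.18,h))
# selector: fin top face centre (approx local) ; top end 56mm off slope
for u,v in [(155,275),(143,295),(148,338)]: 
    print("fin",[((R.from_euler('z',-a).apply(np.r_[atz(im,*g(u,v),z)[:2]-[x,y],0]))[:2]).round(4) for z in (.16,.17,.18,.19)])
for u,v in [(91,280),(302,308)]:
    print("trackend",[((R.from_euler('z',-a).apply(np.r_[atz(im,*g(u,v),z)[:2]-[x,y],0]))[:2]).round(4) for z in (.12,.13,.14)])
for n,q in dict(l=(172,143),w1=(322,148),w2=(432,152),r=(525,157)).items(): print(n,atz(im,*k(*q),.14).round(4))
for q in [(165,75),(160,213),(452,80),(450,222)]: print("rim",atz(im,*k(*q),.06).round(4))
for q in [(455,15),(560,390)]: print("stack",atz(im,*k(*q),.05).round(4))
for z in (.0,.05,.1):print("stack0",atz(im,*k(490,330),z).round(3))
```

```text
[[ 0.577  -0.1582]
 [ 0.7705 -0.1882]
 [ 0.6034  0.0227]
 [ 0.4939 -0.0081]
 [ 0.4813 -0.1058]] [ 0.7035  0.0224 -0.1447 -0.1097] [[-1.3 -2.9]
 [ 3.1 -1.7]
 [-0.3  4.3]
 [ 0.1  0.8]
 [-1.7 -0.5]]
seat [ 0.50955841 -0.06013363]
fin [array([-0.0601,  0.1432]), array([-0.0623,  0.1407]), array([-0.0645,  0.1381]), array([-0.0667,  0.1356])]
fin [array([-0.0739,  0.1488]), array([-0.076 ,  0.1462]), array([-0.078 ,  0.1436]), array([-0.0801,  0.141 ])]
fin [array([-0.101 ,  0.1413]), array([-0.1028,  0.1388]), array([-0.1045,  0.1363]), array([-0.1063,  0.1337])]
trackend [array([-0.0601,  0.1955]), array([-0.0622,  0.1925]), array([-0.0643,  0.1895])]
trackend [array([-0.0605,  0.0525]), array([-0.0627,  0.0511]), array([-0.0648,  0.0497])]
l [ 0.4335 -0.2608  0.14  ]
w1 [ 0.4305 -0.335   0.14  ]
w2 [ 0.4282 -0.3891  0.14  ]
r [ 0.4254 -0.4347  0.14  ]
rim [ 0.4699 -0.2802  0.06  ]
rim [ 0.395  -0.2747  0.06  ]
rim [ 0.4659 -0.4353  0.06  ]
rim [ 0.3893 -0.4301  0.06  ]
stack [ 0.502  -0.4432  0.05  ]
stack [ 0.2986 -0.4881  0.05  ]
stack0 [ 0.325 -0.475  0.   ]
stack0 [ 0.331 -0.453  0.05 ]
stack0 [ 0.336 -0.43   0.1  ]
```

Call:
{"name": "move_arm", "arguments": {"deltas": [0, 0, -0.146, 0, 0, -3, 50, 0, 0, -0.146, 0, 0, -3, 50, 0, 0, -0.146, 0, 0, -3, 50, 0, 0, -0.146, 0, 0, -3, 50, 0, 0, -0.146, 0, 0, -3, 50, 0, 0, -0.146, 0, 0, -3, 50, 0, 0, -0.146, 0, 0, -3, 50, 0, 0, -0.146, 0, 0, -3, 50, 0, 0, -0.146, 0, 0, -3, 50, 0, 0, -0.146, 0, 0, -3, 50, 0, 0, -0.146, 0, 0, -3, 50, 0, 0, -0.146, 0, 0, -3, 50, 0, 0, -0.146, 0, 0, -3, 50, 0, 0, -0.146, 0, 0, -3, 50, 0, 0, -0.146, 0, 0, -3, 50, 0, 0, -0.146, 0, 0, -3, 50, 0, 0, -0.146, 0, 0, -3, 50, 0, 0, -0.146, 0, 0, -3, 50]}}

```text
t: 2.75
position: [0.1922, -0.4886, 0.358]
ee_rot: [0.066, 0.998, -0.0, 0.0]
ft_force: [-0.6, -0.2, -0.6]
finger_gap: 0.0497
finger_force: 0.0
```

Call:
{"name": "move_arm", "arguments": {"deltas": [0, 0, 0, -15, 44, 3.5, 50, 0, 0, 0, -15, 44, 3.5, 50, 0, 0, 0, -15, 44, 3.5, 50, 0, 0, 0, -15, 44, 3.5, 50, 0, 0, 0, -15, 44, 3.5, 50, 0, 0, 0, -15, 44, 3.5, 50, 0, 0, 0, -15, 44, 3.5, 50, 0, 0, 0, -15, 44, 3.5, 50, 0, 0, 0, -15, 44, 3.5, 50, 0, 0, 0, -15, 44, 3.5, 50, 0, 0, 0, -15, 44, 3.5, 50, 0, 0, 0, -15, 44, 3.5, 50, 0, 0, 0, -15, 44, 3.5, 50, 0, 0, 0, -15, 44, 3.5, 50, 0, 0, 0, -15, 44, 3.5, 50, 0, 0, 0, -15, 44, 3.5, 50]}}

```text
t: 4.35
position: [0.5279, 0.1775, 0.3018]
ee_rot: [0.069, 0.998, 0.0, 0.0]
ft_force: [1.2, -1.7, -0.9]
finger_gap: 0.0504
finger_force: 0.0
```

Call:
{"name": "move_arm", "arguments": {"deltas": [0, -0.122, 0, 0, 0, 0, 50, 0, -0.122, 0, 0, 0, 0, 50, 0, -0.122, 0, 0, 0, 0, 50, 0, -0.122, 0, 0, 0, 0, 50, 0, -0.123, 0, 0, 0, 0, 50, 0, 0, 0, 0, 0, 0, 50]}}

```text
t: 4.95
position: [0.5237, 0.1752, 0.2995]
ee_rot: [0.065, 0.952, -0.021, 0.299]
ft_force: [-0.8, 0.3, 0.1]
finger_gap: 0.0502
finger_force: 0.0
```

Run:
```python
from h import *
im=manip.get_image("wrist"); np.save("w1.npy",im,allow_pickle=True)
for r in manip.regions_of("selector_grip","wrist")[:2]:
    m=r["pixels"];v,u=np.nonzero(m);print(r["score"],r["box"],u.mean(),v.mean())
fr=im["frame"].astype(int);m=(fr[:,:,0]>90)&(fr[:,:,1]<60)&(fr[:,:,2]<60);v,u=np.nonzero(m);print(m.sum(),u.min(),u.max(),v.min(),v.max())
x,y,a=.7035,.0224,-.1447;c,s=np.cos(a),np.sin(a)
W=lambda l:np.array([x+c*l[0]-s*l[1],y+s*l[0]+c*l[1],l[2]])
n=np.array([-.5736,0,.8192]);uu=np.array([.8192,0,.5736])
f=im["frame"][:,:,::-1].copy()
for d in (-.018,.018):
  for dy in (-.008,.008):
    for h in (.056,):
        p=proj(im,W(np.array([-.059,.137,.1287])+n*h+uu*d+[0,dy,0]),True);print(p.round(1));cv2.circle(f,tuple(int(t) for t in p.round()),1,(255,255,0),-1)
g=W(np.array([-.059,.137,.1287])+n*.036);print("grip",g)
cv2.imwrite("pics/w1.png",cv2.resize(f[60:384,100:420],None,fx=1.8,fy=1.8,interpolation=cv2.INTER_CUBIC))
```

```text
0.56 [256.0, 180.8, 32.2, 58.9] 273.55815423514537 208.08723135271808
948 266 286 189 238
[261.  199.3]
[280.2 199.4]
[260.5 238.9]
[278.8 238.9]
grip [0.64443759 0.16945336 0.1581912 ]
```

View pics/w1.png

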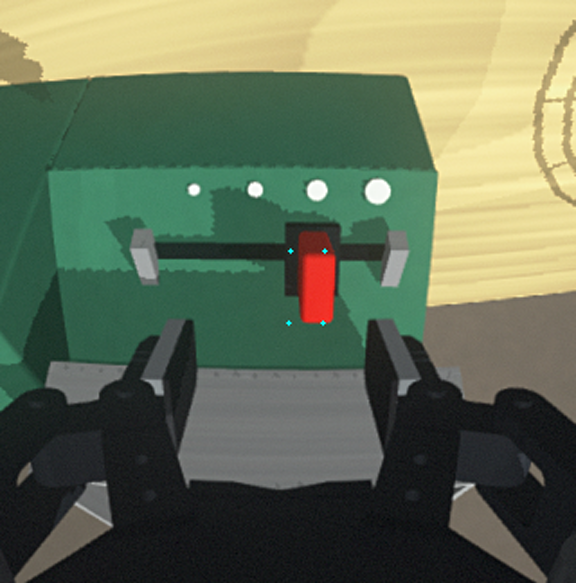

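The wrist view shows the top face of the red fin at about u 267–286, v 199–239. That's 5.5 mm further towards +y than I predicted, and matches in v. Going in.

Call:
{"name": "move_arm", "arguments": {"deltas": [0, 0, 0, -9, 8, 11, 50, 0, 0, 0, -9, 8.5, 20, 50, 0, 0, 0, 0, 0, 25, 50, 0, 0, 0, 0, 0, 25, 50, 0, 0, 0, 0, 0, 25, 50, 0, 0, 0, 0, 0, 25, 50, 0, 0, 0, 0, 0, 0, 50]}}

```text
t: 5.75
position: [0.6203, 0.1786, 0.2024]
ee_rot: [0.067, 0.952, -0.021, 0.298]
ft_force: [-0.5, -0.3, -0.2]
finger_gap: 0.0499
finger_force: 0.0
```

Call:
{"name": "move_arm", "arguments": {"deltas": [0, 0, 0, 0, 0, 0, 10, 0, 0, 0, 0, 0, 0, 10, 0, 0, 0, 0, 0, 0, 10, 0, 0, 0, 0, 0, 0, 10, 0, 0, 0, 0, 0, 0, 10], "squeeze": 40}}

```text
t: 6.25
position: [0.6191, 0.1796, 0.2064]
ee_rot: [0.066, 0.951, -0.021, 0.301]
ft_force: [-1.8, 0.6, 6.4]
finger_gap: 0.0154
finger_force: 40.4
```

Call:
{"name": "move_arm", "arguments": {"deltas": [0, 0, 0, 0, -8, -0.3, 10, 0, 0, 0, 0, -8, -0.3, 10, 0, 0, 0, 0, -8, -0.3, 10, 0, 0, 0, 0, -8, -0.3, 10, 0, 0, 0, 0, -8, -0.3, 10, 0, 0, 0, 0, -8, -0.3, 10, 0, 0, 0, 0, -8, 0, 10, 0, 0, 0, 0, -4, 0, 10, 0, 0, 0, 0, 0, 0, 10]}}

```text
t: 7.15
position: [0.6099, 0.1185, 0.2064]
ee_rot: [0.067, 0.951, -0.021, 0.301]
ft_force: [12.2, -3.1, -7.2]
finger_gap: 0.0151
finger_force: 40.1
```

Call:
{"name": "move_arm", "arguments": {"deltas": [0, 0, 0, -1, -4, 0, 10, 0, 0, 0, -1, -4, 0, 10, 0, 0, 0, 0, 0, 0, 10]}}

```text
t: 7.45
position: [0.609, 0.1108, 0.2066]
ee_rot: [0.067, 0.952, -0.021, 0.299]
ft_force: [5.3, -1.1, -6.1]
finger_gap: 0.0157
finger_force: 40.7
```

Call:
{"name": "move_arm", "arguments": {"deltas": [0, 0, 0, 0, -4, 0, 10, 0, 0, 0, 0, -4, 0, 10, 0, 0, 0, 0, 0, 0, 10]}}

```text
t: 7.75
position: [0.6083, 0.1059, 0.2066]
ee_rot: [0.065, 0.952, -0.018, 0.299]
ft_force: [11.3, 14.5, -12.0]
finger_gap: 0.0157
finger_force: 40.9
```

Call:
{"name": "move_arm", "arguments": {"deltas": [0, 0, 0, 0, -3, 0, 10, 0, 0, 0, 0, 0, 0, 10]}}

```text
t: 7.95
position: [0.6082, 0.1053, 0.2067]
ee_rot: [0.063, 0.952, -0.016, 0.299]
ft_force: [13.3, 26.7, -14.9]
finger_gap: 0.0154
finger_force: 41.9
```

Run:
```python
from h import *
im=manip.get_image("wrist")
cv2.imwrite("pics/w2.png",cv2.resize(im["frame"][60:384,100:420,::-1],None,fx=1.8,fy=1.8,interpolation=cv2.INTER_CUBIC))
```

```text
(no output)
```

View pics/w2.png

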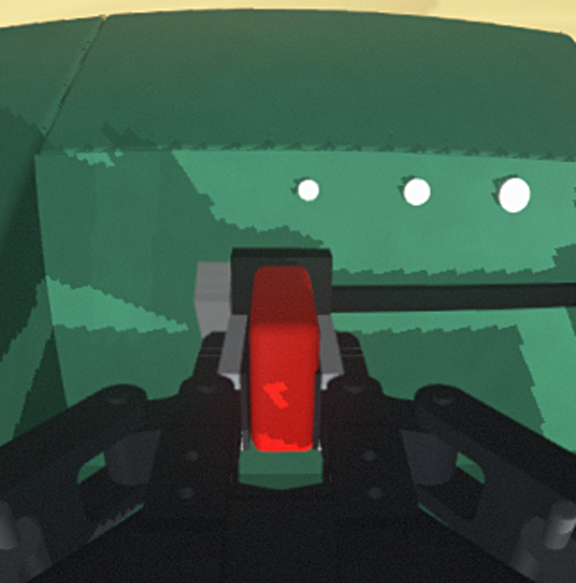

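The carriage plate at (232–330, 255) now sits against the end bracket at (212,300), and the force is rising, so it's at the stop. Next I ease the push, open slightly and back out.

Call:
{"name": "move_arm", "arguments": {"deltas": [0, 0, 0, 0, 4, 0, 10, 0, 0, 0, 0, 0, 0, 24, 0, 0, 0, 0, 0, 0, 24, 0, 0, 0, 0, 0, 0, 24]}}

```text
t: 8.4
position: [0.6085, 0.1046, 0.2075]
ee_rot: [0.066, 0.951, -0.021, 0.3]
ft_force: [0.2, 0.3, 0.2]
finger_gap: 0.0241
finger_force: 0.0
```

Call:
{"name": "move_arm", "arguments": {"deltas": [0, 0, 0, 0, 0, -20, 24, 0, 0, 0, 0, 0, -30, 24, 0, 0, 0, 0, 0, -40, 24, 0, 0, 0, 0, 0, -40, 24, 0, 0.122, 0, 0, 0, 0, 40, 0, 0.122, 0, 0, 0, 0, 40, 0, 0.122, 0, 0, 0, 0, 60, 0, 0.122, 0, 0, 0, 0, 60, 0, 0.122, 0, 0, 0, 0, 60, 0, 0, 0, 0, 0, 0, 60]}}

```text
t: 9.4
position: [0.5363, 0.1145, 0.3128]
ee_rot: [0.07, 0.998, -0.0, -0.002]
ft_force: [0.7, -0.6, -0.8]
finger_gap: 0.0599
finger_force: 0.0
```

Run:
```python
from h import *
s=manip.get_state();print(s["position"],s["ee_rot"],s["q"],s["ft_force"])
Rm=R.from_quat(s["ee_rot"]);print(Rm.as_matrix().round(3))
im=manip.get_image("top")
r=manip.regions_of("selector_grip","top")
if r: print(r[0]["score"],r[0]["box"])
fr=im["frame"].astype(int);m=(fr[:,:,0]>90)&(fr[:,:,1]<50)&(fr[:,:,2]<50);m[:,260:]=0;v,u=np.nonzero(m);print(m.sum(),u.min(),u.max(),v.min(),v.max())
```

```text
[0.53633454 0.11446378 0.31280562] [ 7.01361817e-02  9.97535892e-01 -1.73431752e-04 -1.74081192e-03] [ 7.68632469e-02  3.33233328e-01 -6.95011537e-02  1.17155672e+00
  1.67034418e-04  2.17250791e-01] [ 0.67846108 -0.57224605 -0.77098171]
[[-0.99   0.14  -0.003]
 [ 0.14   0.99  -0.   ]
 [ 0.003 -0.001 -1.   ]]
0.6 [208.8, 144.9, 13.4, 16.0]
1485 45 259 119 383
```

Call:
{"name": "move_arm", "arguments": {"deltas": [0, 0, 0, 3.5, -44, 0, 60, 0, 0, 0, 3.5, -44, 0, 60, 0, 0, 0, 3.5, -44, 0, 60, 0, 0, 0, 3.5, -44, 0, 60, 0, 0, 0, 3.5, -44, 0, 60, 0, 0, 0, 3.5, -44, 0, 60, 0, 0, 0, 3.5, -44, 0, 60, 0, 0, 0, 3.5, -44, 0, 60, 0, 0, 0, 3.5, -44, 0, 60, 0, 0, 0, 3.5, -44, 0, 60, 0, 0, 0, 3.5, -44, 0, 60]}}

```text
t: 10.6
position: [0.4288, -0.3598, 0.3148]
ee_rot: [0.069, 0.998, -0.002, 0.002]
ft_force: [0.8, 0.0, -0.3]
finger_gap: 0.0603
finger_force: 0.0
```

Call:
{"name": "move_arm", "arguments": {"deltas": [0, 0, 0.147, 0, 0, 0, 60, 0, 0, 0.147, 0, 0, 0, 60, 0, 0, 0.147, 0, 0, 0, 60, 0, 0, 0.147, 0, 0, 0, 60, 0, 0, 0.147, 0, 0, 0, 60, 0, 0, 0.147, 0, 0, 0, 60, 0, 0, 0.147, 0, 0, 0, 60, 0, 0, 0.147, 0, 0, 0, 60, 0, 0, 0.147, 0, 0, 0, 60, 0, 0, 0.147, 0, 0, 0, 60, 0, 0, 0, 0, 0, 0, 60]}}

```text
t: 11.7
position: [0.4296, -0.358, 0.3147]
ee_rot: [0.721, 0.693, -0.0, 0.002]
ft_force: [-0.2, -0.6, -0.6]
finger_gap: 0.0602
finger_force: 0.0
```

Run:
```python
from h import *
s=manip.get_state();print(s["position"],R.from_quat(s["ee_rot"]).as_matrix().round(3),s["q"][5])
im=manip.get_image("wrist")
f=im["frame"][:,:,::-1].copy()
d=np.array([.04,1,0])
for t in (-.072,-.025,0,.025,.072):
    p=proj(im,np.array([.429,-.362,.14])+d*t,True);print(p.round(1));cv2.circle(f,tuple(int(k) for k in p.round()),2,(255,255,0),-1)
cv2.imwrite("pics/w3.png",cv2.resize(f,(768,576),interpolation=cv2.INTER_CUBIC))
```

```text
[ 0.42956472 -0.3580188   0.31468165] [[ 0.04   0.999  0.003]
 [ 0.999 -0.04  -0.003]
 [-0.003  0.003 -1.   ]] 0.7849665390472041
[255.6 271.1]
[255.6 225.7]
[255.6 198.8]
[255.6 170.4]
[255.6 114.3]
```

View pics/w3.png

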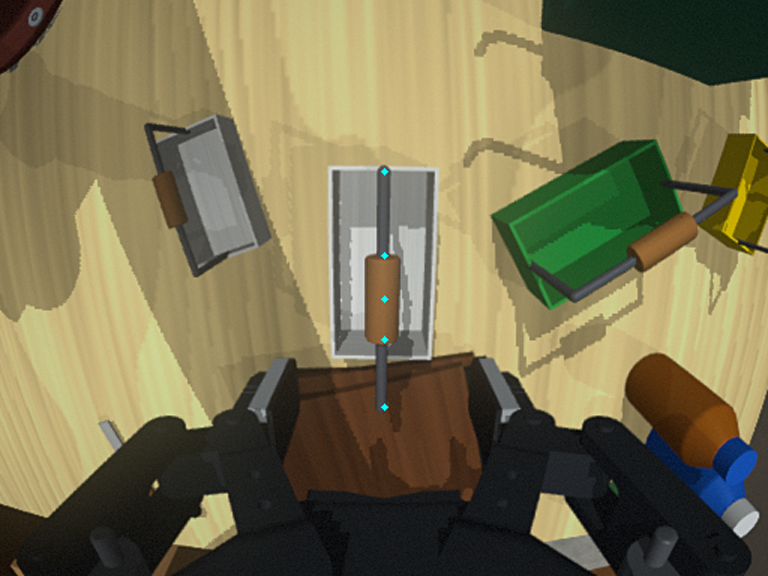

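The wrist view shows the metal pail's wooden grip at (382,299) in the enlarged picture, within 2 mm of the prediction. I'll go down and grip it.

Call:
{"name": "move_arm", "arguments": {"deltas": [0, 0, 0, -2, -1, 30, 60, 0, 0, 0, -2, 0, 35, 60, 0, 0, 0, 0, 0, 31, 60, 0, 0, 0, 0, 0, 24, 60, 0, 0, 0, 0, 0, 0, 60]}}

```text
t: 12.25
position: [0.4274, -0.361, 0.1914]
ee_rot: [0.719, 0.695, 0.0, -0.002]
ft_force: [-1.1, 2.0, 1.1]
finger_gap: 0.0601
finger_force: 0.0
```

Call:
{"name": "move_arm", "arguments": {"deltas": [0, 0, 0, 0, 0, 0, 10, 0, 0, 0, 0, 0, 0, 10, 0, 0, 0, 0, 0, 0, 10, 0, 0, 0, 0, 0, 0, 10, 0, 0, 0, 0, 0, 0, 10, 0, 0, 0, 0, 0, 0, 10], "squeeze": 60}}

```text
t: 12.85
position: [0.4293, -0.3633, 0.1958]
ee_rot: [0.72, 0.694, 0.0, 0.002]
ft_force: [-1.0, 0.7, 6.3]
finger_gap: 0.0178
finger_force: 58.4
```

Call:
{"name": "move_arm", "arguments": {"deltas": [0, 0, 0, 0, 0, -10, 10, 0, 0, 0, 0, 0, -20, 10, 0, 0, 0, 0, 0, -30, 10, 0, 0, 0, 0, 0, -30, 10, 0, 0, 0, 0, 0, -20, 10, 0, 0, 0, 0, 0, -10, 10, 0, 0, 0, 0, 0, 0, 10]}}

```text
t: 13.55
position: [0.4291, -0.363, 0.3156]
ee_rot: [0.72, 0.694, 0.0, 0.002]
ft_force: [0.5, 0.1, -2.7]
finger_gap: 0.0182
finger_force: 58.8
```

Call:
{"name": "move_arm", "arguments": {"deltas": [0, 0, 0, 20, 0.5, 0, 10, 0, 0, 0, 35, 1, 0, 10, 0, 0, 0, 40, 1, 0, 10, 0, 0, 0, 40, 1, 0, 10, 0, 0, 0, 40, 1, 0, 10, 0, 0, 0, 40, 1, 0, 10, 0, 0, 0, 40, 1, 0, 10, 0, 0, 0, 35, 1, 0, 10, 0, 0, 0, 22, 1, 0, 10, 0, 0, 0.054, 0, 0, 0, 10, 0, 0, 0.054, 0, 0, 0, 10, 0, 0, 0, 0, 0, 0, 10, 0, 0, 0, 0, 0, 0, 10]}}

```text
t: 14.85
position: [0.4487, -0.0511, 0.3133]
ee_rot: [0.756, 0.654, -0.0, -0.0]
ft_force: [0.2, -0.9, -2.1]
finger_gap: 0.0182
finger_force: 58.7
```

Run:
```python
from h import *
s=manip.get_state();p=s["position"];M=R.from_quat(s["ee_rot"]).as_matrix();print(p,M.round(3),s["ft_force"])
print("to seat, tool axes mm",(M.T@(np.array([.5096,-.0601,p[2]])-p)*1000).round(1))
im=manip.get_image("wrist");f=im["frame"][:,:,::-1].copy()
x,y,a=.7035,.0224,-.1447;c,s_=np.cos(a),np.sin(a)
W=lambda l:np.array([x+c*l[0]-s_*l[1],y+s_*l[0]+c*l[1],l[2]])
for l in [(-.203,-.06,.207),(-.203,-.16,.207),(-.18,-.06,.184),(-.18,-.16,.184)]:
    q=proj(im,W(l),True);print(q.round(1));cv2.circle(f,tuple(int(k) for k in q.round()),2,(255,255,0),-1)
cv2.imwrite("pics/w4.png",cv2.resize(f,(768,576),interpolation=cv2.INTER_CUBIC))
```

```text
[ 0.44871442 -0.05113713  0.31327589] [[ 0.144  0.99  -0.   ]
 [ 0.99  -0.144  0.   ]
 [ 0.    -0.    -1.   ]] [ 0.24499718 -0.85790636 -2.12570906]
to seat, tool axes mm [-0.1 61.5 -0. ]
[320.3 147.8]
[310.3 288.7]
[345.3 144.6]
[333.8 271.5]
```

View pics/w4.png

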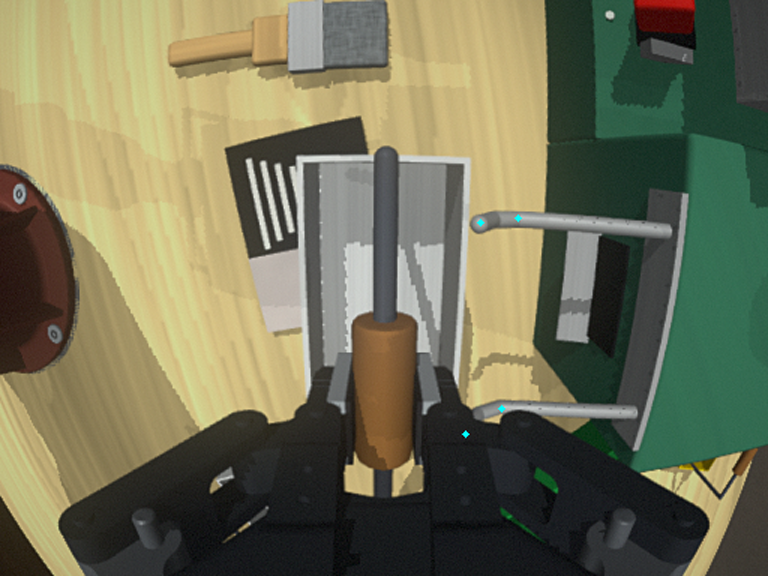

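Prong tips and seats line up with the prediction: tip at (480,222), second prong near (480,412), and the bar is parallel. The pail can go over and down.

Call:
{"name": "move_arm", "arguments": {"deltas": [0, 0, 0, 0, 0, 8, 10, 0, 0, 0, 0, 8, 8, 10, 0, 0, 0, 0, 13, 4, 10, 0, 0, 0, 0, 15, 0, 10, 0, 0, 0, 0, 15, 0, 10, 0, 0, 0, 0, 8, 0, 10, 0, 0, 0, 0, 3, 0, 10, 0, 0, 0, 0, 0, 0, 10, 0, 0, 0, 0, 0, 0, 10]}}

```text
t: 15.8
position: [0.51, -0.0601, 0.2939]
ee_rot: [0.757, 0.654, 0.0, 0.0]
ft_force: [-0.1, 0.5, -3.0]
finger_gap: 0.0183
finger_force: 58.8
```

Call:
{"name": "move_arm", "arguments": {"deltas": [0, 0, 0, 0, 0, 6, 10, 0, 0, 0, 0, 0, 9, 10, 0, 0, 0, 0, 0, 9, 10, 0, 0, 0, 0, 0, 9, 10, 0, 0, 0, 0, 0, 6, 10, 0, 0, 0, 0, 0, 5, 10, 0, 0, 0, 0, 0, 3, 10, 0, 0, 0, 0, 0, 0, 10]}}

```text
t: 16.6
position: [0.5104, -0.0602, 0.2467]
ee_rot: [0.757, 0.654, 0.0, 0.0]
ft_force: [1.0, 0.2, -2.3]
finger_gap: 0.0182
finger_force: 58.8
```

Call:
{"name": "move_arm", "arguments": {"deltas": [0, 0, 0, 0, 0, 2, 10, 0, 0, 0, 0, 0, 2, 10, 0, 0, 0, 0, 0, 1.5, 10, 0, 0, 0, 0, 0, 0, 10]}}

```text
t: 17.0
position: [0.511, -0.0603, 0.243]
ee_rot: [0.757, 0.654, 0.001, 0.001]
ft_force: [-3.3, 0.4, 10.5]
finger_gap: 0.0181
finger_force: 60.4
```

Run:
```python
from h import *
im=manip.get_image("wrist")
cv2.imwrite("pics/w5.png",cv2.resize(im["frame"][:,:,::-1],(768,576),interpolation=cv2.INTER_CUBIC))
```

```text
(no output)
```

View pics/w5.png

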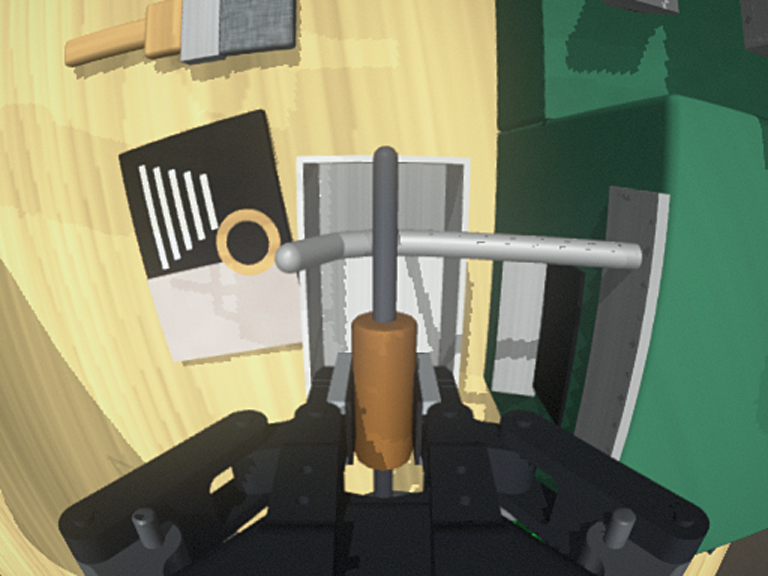

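The bar rests on the prong at (388,243), behind the tip at (285,258), and an upward force of about 10 N confirms contact. Now release and retreat.

Call:
{"name": "move_arm", "arguments": {"deltas": [0, 0, 0, 0, 0, -1, 10, 0, 0, 0, 0, 0, 0, 19, 0, 0, 0, 0, 0, 0, 22, 0, 0, 0, 0, 0, 0, 26, 0, 0, 0, 0, 0, 0, 32, 0, 0, 0, 0, 0, 0, 44, 0, 0, 0, 0, 0, 0, 44, 0, 0, 0, 0, 0, 0, 44], "squeeze": 20}}

```text
t: 17.85
position: [0.5105, -0.0602, 0.2425]
ee_rot: [0.757, 0.654, 0.0, 0.0]
ft_force: [0.6, -0.1, -0.2]
finger_gap: 0.044
finger_force: 0.0
```

Call:
{"name": "move_arm", "arguments": {"deltas": [0, 0, 0, 0, 0, -8, 44, 0, 0, 0, 0, 0, -15, 44, 0, 0, 0, 0, 0, -30, 44, 0, 0, 0, 0, 0, -40, 44, 0, 0, 0, 0, 0, -30, 44, 0, 0, 0, 0, -40, 0, 44, 0, 0, 0, 0, -50, 0, 44, 0, 0, 0, 0, -50, 0, 44, 0, 0, 0, 0, 0, 0, 44, 0, 0, 0, 0, 0, 0, 44]}}

```text
t: 18.85
position: [0.3713, -0.0397, 0.3664]
ee_rot: [0.757, 0.654, 0.001, 0.001]
ft_force: [-0.4, -0.4, 0.7]
finger_gap: 0.044
finger_force: 0.0
```

Run:
```python
from h import *
s=manip.get_state();print(s["t"],s["position"])
b=manip.get_image("scene")["frame"][140:320,180:400,::-1];a=manip.get_image("top")["frame"][55:235,130:350,::-1]
k=lambda x:cv2.resize(x,(396,324),interpolation=cv2.INTER_CUBIC)
cv2.imwrite("pics/fin.png",cv2.convertScaleAbs(np.hstack([k(a),k(b)]),alpha=1.4))
for i in range(2):
    r=manip.regions_of("pail","scene");print([(round(q["score"],2),np.round(q["box"],1)) for q in r])
    if i==0: manip.get_image("scene")
```

```text
18.85 [ 0.37134321 -0.03974632  0.36643225]
[(0.88, array([115.5, 175. ,  41.5,  42.3])), (0.83, array([149.6, 307.7,  54.3,  39.4])), (0.74, array([198.7, 176.8,  50.6,  18.6])), (0.66, array([118.8, 229.4,  56.8,  71.1]))]
[(0.96, array([114.2, 173.2,  41.6,  42.2])), (0.89, array([116. , 232.1,  59.3,  69.2])), (0.7, array([150.3, 309.5,  49.3,  37.6])), (0.55, array([198.6, 172.7,  52.6,  22.9]))]
```

View pics/fin.png

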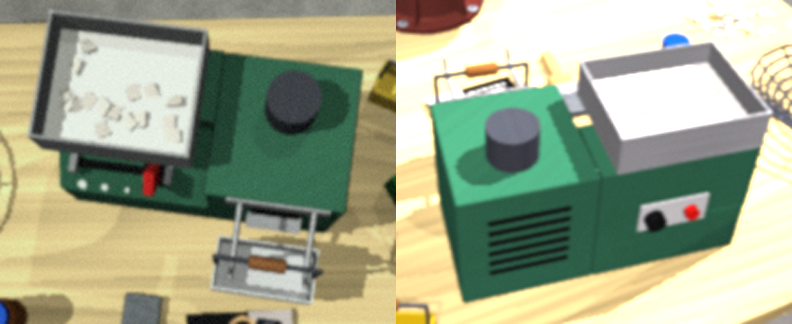

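The pail hangs on both prongs, with its bar at (267,264), and the red grip at (150,178) is against the fine-side stop. I'll let it settle, then hand in.

Call:
{"name": "move_arm", "arguments": {"deltas": [0, 0, 0, 0, 0, 0, 44, 0, 0, 0, 0, 0, 0, 44, 0, 0, 0, 0, 0, 0, 44, 0, 0, 0, 0, 0, 0, 44, 0, 0, 0, 0, 0, 0, 44, 0, 0, 0, 0, 0, 0, 44, 0, 0, 0, 0, 0, 0, 44, 0, 0, 0, 0, 0, 0, 44, 0, 0, 0, 0, 0, 0, 44, 0, 0, 0, 0, 0, 0, 44, 0, 0, 0, 0, 0, 0, 44, 0, 0, 0, 0, 0, 0, 44, 0, 0, 0, 0, 0, 0, 44, 0, 0, 0, 0, 0, 0, 44, 0, 0, 0, 0, 0, 0, 44, 0, 0, 0, 0, 0, 0, 44, 0, 0, 0, 0, 0, 0, 44, 0, 0, 0, 0, 0, 0, 44, 0, 0, 0, 0, 0, 0, 44, 0, 0, 0, 0, 0, 0, 44]}}

```text
t: 21.1
position: [0.3719, -0.0399, 0.3654]
ee_rot: [0.757, 0.654, 0.0, 0.0]
ft_force: [-0.1, 0.5, 0.9]
finger_gap: 0.0443
finger_force: 0.0
```

Run:
```python
from h import *
p=None
for i in range(5):
    g=manip.get_image("top")["frame"][180:240,235:320].astype(float)
    if p is not None: print(abs(g-p).mean().round(2),abs(cv2.blur(g-p,(5,5))).max().round(1))
    p=g
print(manip.finish_job())
```

```text
1.76 2.2
1.8 2.6
1.8 2.8
1.77 2.6
the job is handed in; nothing more can be done
None
```

The job is handed in after about 21 s: the red selector grip is against the fine-side end stop, and the pail hangs still on both prongs with the gripper clear of it; the jar, brush and panel were not touched.

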